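# Seat the tea canister in the sprung V-block

## Robot

A 6-joint arm with a two-finger parallel gripper is mounted at the origin on the work surface. World frame = base frame: x ahead of the robot, y to its left, z up, the work surface at z = 0. Lengths are in m, angles in rad, forces in N, time in s.
With the tool pointing down it reaches from about 0.4 to 0.825 m from the base axis. Payload 7 kg.
Tool frame: the origin (TCP) lies on the centre line of the jaws, within the pads' length; the fingertips stand 22 mm ahead of it and the grasp point (between the pads) lies 3 mm ahead of it; z points along the fingers, y is the line along which they close (so a half turn about z gives the same grasp; the last joint's range is limited). The gripper opens to 88 mm and grips with 3 to 60 N. Pads are 19 mm wide; open, the fingers measure 130 mm over their backs; the gripper's body (78 mm by 193 mm) begins 47 mm behind the grasp point.
Start: joints at [-0.873, 0.359, 0.012, 0, -1.224, -0.288], TCP at [0.269, -0.619, 0.249] pointing down, gripper open.
Joint ranges: [-3.07, 3.07], [-1.43, 2.12], [-1.02, 1.25], [-3.03, 1.67], [-3.05, -0], [-3.03, 3.03]. Speed limits (rad/s): [2.39, 2.39, 3.01, 3.14, 3.14, 3.14].

## Interface

Orientations are given as [roll, pitch, yaw] about the fixed x, y, z axes, in that order (R = Rz(yaw) Ry(pitch) Rx(roll)).
In Python, from station import monitor, viewer, order gives the robot as it stands. The module is installed in compiled form; this text tells all that it offers.
- The arm moves only by the tool servo_tool, never from a script. Its argument "targets" is a list of rows, each an object with "angular": the turn, a rotation vector about the tool's x, y, z in degrees, a list of three; "xyz": the shift along the tool's x, y, z in cm, a list of three; "claw": the finger opening in cm, from 0 to 8.76. A call has 1 to 20 rows; each row shifts and turns the commanded pose from where the row before left it, along the tool's axes as they then stand; what a row does not reach is not made up. A row lasts 1/10 s, in which the tool goes at most 50 mm and 8.59 degrees, less where a joint would pass 70% of its speed; a pose out of reach is approached as far as the arm can. A call is refused whole if a number of a shift passes 5 or a number of a turn 8.59, either way. A call with a gripper value outside its range is refused whole. The fingers move at their own pace and stop on an object; "force" is the grip in N (left out, the last holds). Time passes only in rows, so rows that do not move let the fingers close. It gives the time, the measured TCP pose, the force, the opening and the grip force at its end, in the units of the state.
- monitor.get_state(): the state, without advancing time (a new reading comes with each control period).
- viewer.grab_frame(name): name is "scene" or "top" or "wrist"; returns a dict with "color" (480x640x3 uint8, blue, green, red), "fovy" (degrees; the focal length in pixels is half the picture's height over the tangent of half this angle, whatever the lens; pixels are square), "cx", "cy" (the principal point, pixels), "R" (3x3) and "t" (3): a world point X has camera coordinates R X + t. Camera axes: x right, y down, z forward; pixel columns grow to the right and rows downward; lengths in m; the calibration is good to about 2 mm. The wrist camera is an equidistant fisheye: a pixel r from the principal point sees the ray r / f radians off the axis. A picture is of the moment at which its call begins. There is no depth.
- order.job_done(): hands the job in; it is judged then, once.
The state is a dict: "t": time; "q": joint angles; "qd": joint speeds; "joint_efforts": joint torques, N m; "eef_pos": TCP position; "ee_rot": TCP orientation; "force": force on the tool from outside, world axes, zero at the start; "moment": the same for the moment, N m; "width": finger opening in m; "gripper_force": force on a finger pad.
Only numpy, scipy, OpenCV 4.12 (cv2) and the standard library are available. Lean on these libraries where they do the work, as an engineer would, in place of code of your own. Each camera call takes 0.05 s, during which the arm holds its last target. There are 200 camera calls.

## Task

Pick up the wide stainless tea canister, stand it upright on the bench in front of the open mouth of the aluminium V-block, then slide it in past the two sprung pins until it is fully home against both faces of the V, and press it there for a moment with about 10 N, never more than about 13 N, so that it beds evenly without harm to the setting. Then let go, leaving the canister upright and held by the pins, and leave everything else on the bench where it is.

Things in the scene. Friction and masses are not known exactly. Their poses are not given: they have to be found in the camera images.
- canister_mid (a point): Centre, half-way up (45 mm above its foot), of the stainless tea canister: a plain closed upright cylinder 50 mm in diameter and 90 mm tall with a thin dark seam below its lid, mass 0.17 to 0.34 kg, smooth. It starts standing on the bench. z is its long axis. It is the wide plain cylinder; the shaker is the slim one.
- dock: Fixed base of the aluminium V-block. The 90-degree V opens along -x of this frame; y is across its mouth, z up. V and pins ride on a carriage clamped at an unmeasured setting s, 0 to 36 mm along +x (feel for it; holds to 60 N). Origin on the bench, under the axis of a fully seated canister if s = 0; seated, the canister stands on the bench with its axis at x = s, y = 0.
- dock_mouth (a point): Point on the bench on the V's centre line, 60 mm out from dock's origin (x = -60 mm in its frame; same axes), on clear flat bench: a place to stand the canister before pushing it in along +x. The V's upright faces, 55 mm tall, run from the apex at x = s + 35 mm out to x = s, y = +-35 mm (all in dock's frame).
- dock_gate (a point): Midpoint between the two sprung pins if s = 0, 30 mm up (dock x = s - 10 mm, y = 0). Slippery white upright pins, 12 mm thick, 10 to 50 mm above the bench, at y = +-26.5 mm, give way outwards on springs: the canister meets them with its axis at x = s - 26 mm and needs 4 to 8 N to pass; beyond about x = s - 8 mm they draw it in. The push then drops, and rises steeply against both faces.
- dock_block (a point): Centre of the dark fixed rear block of the V-block (70 x 120 x 50 mm), 140 mm beyond dock's origin. The pin housings and side cheeks lie 44 to 66 mm either side of the centre line, from x = s - 22 mm to s + 61 mm in dock's frame, nowhere higher than 60 mm above the bench.
- shaker: Slim stainless shaker, 32 mm in diameter, 75 mm tall; bystander; origin under its centre.
- mug: Red enamel mug, 80 mm across, 80 mm tall, handle at its +y side reaching about 35 mm out; bystander; origin under its centre.
- kettle: Stainless camp kettle, 150 mm across, 170 mm tall over its bail; bystander; origin under its centre.
- jar: Amber glass jar with a steel lid, 60 mm in diameter, 85 mm tall; bystander; origin under its centre.
- spoon: Spoon 200 mm long lying along its x axis; bystander; origin at the middle of its length.
- lamp: Black push-button work lamp fixed on the bench, round foot 120 mm across, 220 mm tall; bystander; origin under the foot.
Not all that is in view belongs to the job. Leave any purple or turquoise look-alike of the part that bears canister_mid alone.

How it is judged:
By the outcome, as a careful person would: the job done as asked, in the order asked, and still so for the second after the job is handed in, with the robot touching nothing.
It also fails if it takes over 67 s, if anything falls off the work surface, if the arm or the gripper's body presses on something with over 40 N, if the wrist force passes 120 N, or if a joint passes its speed limit or range.

## Working session

There is one attempt and no reset: what is moved stays moved. The work goes in short steps, Python scripts to look and compute and a tool call to move; the robot and the scene stay as the last step left them, time stands still between calls to the robot, and variables do not carry over. Pictures are saved under pics/ and viewed, at most 10 in all, crops included, and the job is handed in when it is done.

Besides the shell and the picture viewer there is one more tool, called after "Call:" by a JSON object that holds its "api" and its "payload", one argument or row to a line. servo_tool: Moves the arm, as the interface text tells. Its arguments: {"type":"object","properties":{"targets":{"type":"array"},"force":{"type":"number"}},"required":["targets"]}

```bash
mkdir -p pics
cat > h.py <<'E'
import numpy as np, cv2
from station import monitor, viewer, order
def grab(n,f):
    d=viewer.grab_frame(n); cv2.imwrite(f'pics/{f}.png',d['color'])
    np.savez(f'pics/{f}.npz',**d); return d
def ray(d,u,v,fish=False):
    f=240/np.tan(np.radians(float(d['fovy']))/2); a=np.array([u-d['cx'],v-d['cy']])
    if fish:
        r=np.linalg.norm(a); th=r/f; c=np.r_[a/r*np.sin(th),np.cos(th)]
    else: c=np.r_[a/f,1]
    R=d['R']; return -R.T@d['t'], R.T@c
def atz(d,u,v,z,fish=False):
    o,r=ray(d,u,v,fish); return o+r*(z-o[2])/r[2]
def proj(d,X):
    f=240/np.tan(np.radians(float(d['fovy']))/2); c=d['R']@np.array(X)+d['t']; return f*c[0]/c[2]+float(d['cx']),f*c[1]/c[2]+float(d['cy'])
E
python3 - <<'E'
from h import *
for n in ['scene','top']:
    d=grab(n,n+'0'); print(n,d['fovy'],d['cx'],d['cy'],-d['R'].T@d['t'])
a=monitor.get_state(); print(a)
E
```

```text
scene 53.66635062857578 322.8885217932535 239.90192040370994 [ 1.09459921 -0.28218982  0.83732686]
top 46.374283516729086 314.3646547165162 246.60340485364412 [0.53575156 0.01973449 1.3575805 ]
{'t': 0.1, 'q': array([-8.72856111e-01,  3.59335389e-01,  1.12026265e-02, -2.53689285e-04,
       -1.22409008e+00, -2.88134227e-01]), 'qd': array([ 4.44246947e-04, -2.57452420e-03,  1.68736121e-03,  6.64679706e-04,
        5.93625150e-04, -9.53152773e-05]), 'joint_efforts': array([-1.32976253e-03, -5.84163773e+01,  2.93752724e+01,  7.01558366e+00,
        1.01398284e-02, -7.85833572e-05]), 'eef_pos': array([ 0.26878632, -0.6187754 ,  0.24773591]), 'ee_rot': array([ 3.14015717e+00, -1.76727417e-04, -2.73187291e+00]), 'force': array([-0.32989725, -0.26894301, -0.78450974]), 'moment': array([-0.01212141, -0.06836443, -0.10630301]), 'gripper_force': 0.0, 'width': 0.08757117744981958}
```

View pics/scene0.png

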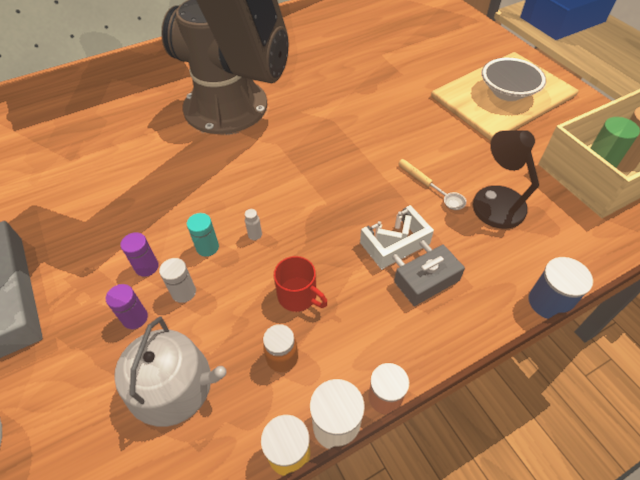

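View pics/top0.png

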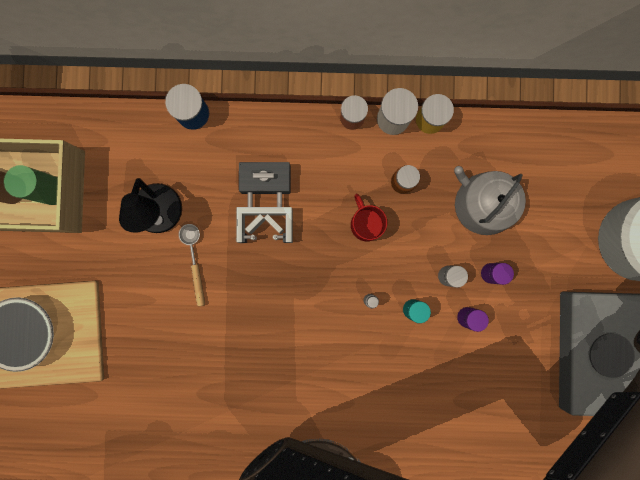

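The canister is at scene (177,280) and top (456,275). The dock is at top (265,210), its mouth facing the robot (picture down). I'll enlarge both.

Run:
```python
from h import *
t=cv2.imread('pics/top0.png'); s=cv2.imread('pics/scene0.png')
def c(i,u,v): return cv2.resize(i[v:v+75,u:u+100],(400,300),interpolation=cv2.INTER_CUBIC)
a=np.vstack([np.hstack([c(t,215,175),c(t,410,240)]),np.hstack([c(s,345,200),c(s,130,240)])])
cv2.imwrite('pics/c1.png',a)
```

```text
(no output)
```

View pics/c1.png

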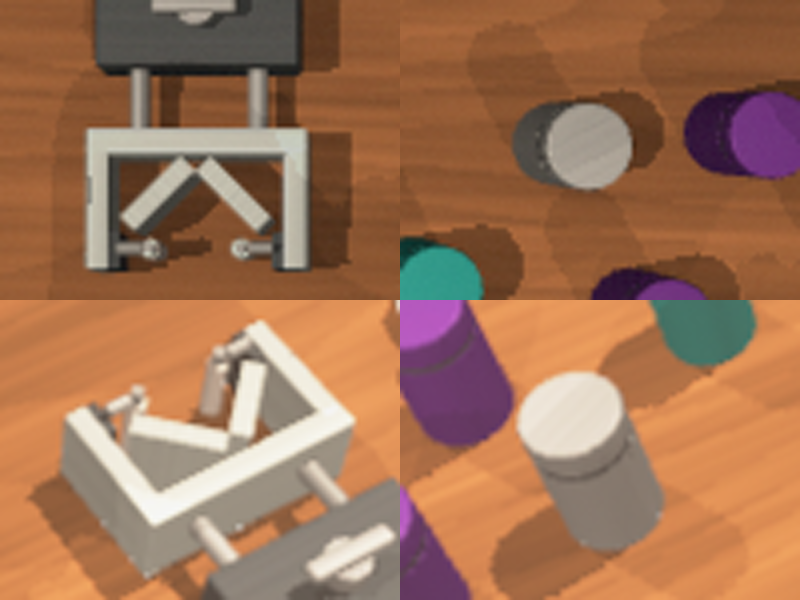

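Run:
```python
from h import *
T=dict(np.load('pics/top0.npz')); S=dict(np.load('pics/scene0.npz'))
p=lambda n,d,u,v,z: print(n,atz(d,u,v,z)[:2].round(4))
p('can top',T,457.25,276.5,.09); p('can scene',S,172.5,268.75,.09)
def tc(x,y): return 215+x/4-.375,175+y/4-.375
def sc(x,y): return 345+x/4-.375,200+(y-300)/4-.375
for n,c,z in [('LF',(87,268),.06),('RF',(308,268),.06),('LB',(87,128),.06),('RB',(307,128),.06),('pL',(153,250),.05),('pR',(241,250),.05),('apexin',(198,178),.055),('rodL',(141,100),.03),('rodR',(258,100),.03),('blkL',(95,66),.05),('blkR',(301,66),.05)]:
    p(n,T,*tc(*c),z)
p('blkTL',T,239.5,162.5,.05);p('blkTR',T,290,163.5,.05)
print('scene')
for n,c,z in [('RB',(355,420),.06),('LB',(153,520),.06),('RF?',(258,322),.06),('LF',(66,413),.06),('pL',(138,395),.05),('pR',(220,352),.05)]:
    p(n,S,*sc(*c),z)
```

```text
can top [ 0.5191 -0.3013]
can scene [ 0.5235 -0.3005]
LF [0.5855 0.2043]
RF [0.589  0.0762]
LB [0.6669 0.2068]
RB [0.6703 0.0791]
pL [0.5975 0.1675]
pR [0.5989 0.1161]
apexin [0.6399 0.142 ]
rodL [0.6875 0.1796]
rodR [0.6893 0.1101]
blkL [0.7044 0.2047]
blkR [0.7077 0.0841]
blkTL [0.7719 0.2042]
blkTR [0.7727 0.0857]
scene
RB [0.6738 0.2016]
LB [0.6752 0.0762]
RF? [0.5942 0.1968]
LF [0.5963 0.0742]
pL [0.5983 0.1183]
pR [0.5952 0.1729]
```

Both views agree within about 5 mm:
- **Canister:** (0.521, -0.301).
- **Dock:** yaw about 1.6°, centre line y ≈ 0.141 at x = 0.6. Origin x ≈ 0.60, s ≈ 10 mm.

First I'll turn the jaw line to about 60° so the fingers clear the neighbours.

Call:
{"api": "servo_tool", "payload": {
  "targets": [
    {"angular":[0,0,7.6],"xyz":[0,0,0],"claw":8.76},
    {"angular":[0,0,7.6],"xyz":[0,0,0],"claw":8.76},
    {"angular":[0,0,7.6],"xyz":[0,0,0],"claw":8.76},
    {"angular":[0,0,7.6],"xyz":[0,0,0],"claw":8.76},
    {"angular":[0,0,7.6],"xyz":[0,0,0],"claw":8.76},
    {"angular":[0,0,7.6],"xyz":[0,0,0],"claw":8.76},
    {"angular":[0,0,7.6],"xyz":[0,0,0],"claw":8.76}
  ]
}}

```text
t: 0.8
eef_pos: [0.2688, -0.6189, 0.248]
ee_rot: [3.141, -0.001, 2.617]
force: [0.2, 0.5, 0.3]
width: 0.0873
gripper_force: 0.0
```

```bash
cat >> h.py <<'E'
from scipy.spatial.transform import Rotation as Ro
def delta(X):
    s=monitor.get_state(); R=Ro.from_euler('xyz',s['ee_rot']); 
    print('t',s['t'],'pos',s['eef_pos'].round(4),'rot',np.degrees(s['ee_rot']).round(2),'yaxis',R.as_matrix()[:,1].round(3),'F',s['force'].round(2),'w',round(s['width'],4),'q6',s['q'][5].round(2))
    print('d cm',(R.inv().apply(np.array(X)-s['eef_pos'])*100).round(2))
E
python3 -c "
from h import *
delta([.521,-.301,.2])"
```

```text
t 0.8 pos [ 0.2688 -0.6189  0.248 ] rot [ 1.7997e+02 -5.0000e-02  1.4996e+02] yaxis [0.501 0.866 0.001] F [0.21 0.53 0.28] w 0.0873 q6 -1.22
d cm [-5.93 40.14  4.82]
```

Call:
{"api": "servo_tool", "payload": {
  "targets": [
    {"angular":[0,0,0],"xyz":[-0.59,4.0,0],"claw":8.76},
    {"angular":[0,0,0],"xyz":[-0.59,4.0,0],"claw":8.76},
    {"angular":[0,0,0],"xyz":[-0.59,4.0,0],"claw":8.76},
    {"angular":[0,0,0],"xyz":[-0.59,4.0,0],"claw":8.76},
    {"angular":[0,0,0],"xyz":[-0.59,4.0,0],"claw":8.76},
    {"angular":[0,0,0],"xyz":[-0.59,4.0,0],"claw":8.76},
    {"angular":[0,0,0],"xyz":[-0.59,4.0,0.8],"claw":8.76},
    {"angular":[0,0,0],"xyz":[-0.59,4.0,1.0],"claw":8.76},
    {"angular":[0,0,0],"xyz":[-0.59,4.0,1.5],"claw":8.76},
    {"angular":[0,0,0],"xyz":[-0.59,4.0,1.5],"claw":8.76},
    {"angular":[0,0,0],"xyz":[0,0,0],"claw":8.76},
    {"angular":[0,0,0],"xyz":[0,0,0],"claw":8.76}
  ]
}}

```text
t: 2.0
eef_pos: [0.5187, -0.2999, 0.1997]
ee_rot: [-3.141, -0.002, 2.625]
force: [-0.1, -0.8, 0.6]
width: 0.0875
gripper_force: 0.0
```

```bash
python3 -c "
from h import *
delta([.521,-.301,.057])
d=grab('wrist','w1'); print(d['fovy'],d['cx'],d['cy'])"
```

```text
t 2.0 pos [ 0.5187 -0.2999  0.1997] rot [-1.7997e+02 -1.0000e-01  1.5040e+02] yaxis [ 0.494  0.87  -0.001] F [-0.06 -0.82  0.62] w 0.0875 q6 -1.89
d cm [-0.28  0.03 14.27]
65.70646984690485 327.723244539524 236.20040114161392
```

View pics/w1.png

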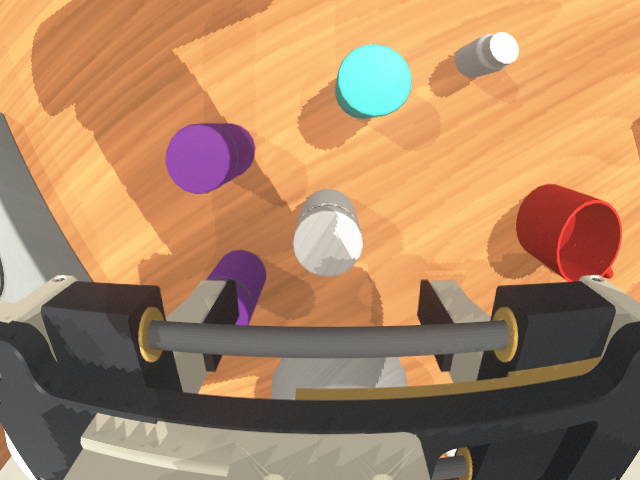

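The wrist view shows the canister lid centred near (328,247), the turquoise at (374,81), and purple ones at (200,158) and (240,285).

```bash
python3 -c "
from h import *
d=dict(np.load('pics/w1.npz'))
for u,v in [(328,247),(374,81),(200,158)]: print(atz(d,u,v,.09,True).round(4))
T=dict(np.load('pics/top0.npz'))
for u,v in [(502,273.5),(418,311.5)]: print(atz(T,u,v,.09).round(4))
"
```

```text
[ 0.5214 -0.3019  0.09  ]
[ 0.4376 -0.2198  0.09  ]
[ 0.4225 -0.3465  0.09  ]
[ 0.5286 -0.4022  0.09  ]
[ 0.4379 -0.2144  0.09  ]
```

Call:
{"api": "servo_tool", "payload": {
  "targets": [
    {"angular":[0,0,0],"xyz":[-0.3,0,2],"claw":8.76},
    {"angular":[0,0,0],"xyz":[0,0,3],"claw":8.76},
    {"angular":[0,0,0],"xyz":[0,0,3],"claw":8.76},
    {"angular":[0,0,0],"xyz":[0,0,3],"claw":8.76},
    {"angular":[0,0,0],"xyz":[0,0,2.3],"claw":8.76},
    {"angular":[0,0,0],"xyz":[0,0,1],"claw":8.76},
    {"angular":[0,0,0],"xyz":[0,0,0],"claw":8.76},
    {"angular":[0,0,0],"xyz":[0,0,0],"claw":8.76}
  ]
}}

```text
t: 2.85
eef_pos: [0.5215, -0.3032, 0.0587]
ee_rot: [3.142, 0.001, 2.622]
force: [0.5, -0.6, 1.1]
width: 0.0879
gripper_force: 0.0
```

Call:
{"api": "servo_tool", "payload": {
  "targets": [
    {"angular":[0,0,0],"xyz":[0,0,0],"claw":7.0},
    {"angular":[0,0,0],"xyz":[0,0,0],"claw":6.0},
    {"angular":[0,0,0],"xyz":[0,0,0],"claw":5.4},
    {"angular":[0,0,0],"xyz":[0,0,0],"claw":4.8},
    {"angular":[0,0,0],"xyz":[0,0,0],"claw":4.5},
    {"angular":[0,0,0],"xyz":[0,0,0],"claw":4.0},
    {"angular":[0,0,0],"xyz":[0,0,0],"claw":4.0},
    {"angular":[0,0,0],"xyz":[0,0,0],"claw":4.0}
  ],
  "force": 25
}}

```text
t: 3.65
eef_pos: [0.5212, -0.3024, 0.0577]
ee_rot: [3.142, 0.0, 2.623]
force: [-0.4, 1.0, 2.0]
width: 0.0497
gripper_force: 25.0
```

Call:
{"api": "servo_tool", "payload": {
  "targets": [
    {"angular":[0,0,0],"xyz":[0,0,-1],"claw":4.0},
    {"angular":[0,0,0],"xyz":[0,0,-2],"claw":4.0},
    {"angular":[0,0,0],"xyz":[0,0,-3],"claw":4.0},
    {"angular":[0,0,0],"xyz":[0,0,-3],"claw":4.0},
    {"angular":[0,0,0],"xyz":[0,0,-3],"claw":4.0},
    {"angular":[0,0,-5.2],"xyz":[0,0,0],"claw":4.0},
    {"angular":[0,0,-5.2],"xyz":[0,0,0],"claw":4.0},
    {"angular":[0,0,-5.2],"xyz":[0,0,0],"claw":4.0},
    {"angular":[0,0,-5.2],"xyz":[0,0,0],"claw":4.0},
    {"angular":[0,0,-5.2],"xyz":[0,0,0],"claw":4.0},
    {"angular":[0,0,-5.3],"xyz":[0,0,0],"claw":4.0},
    {"angular":[0,0,0],"xyz":[0,0,0],"claw":4.0},
    {"angular":[0,0,0],"xyz":[0,0,0],"claw":4.0}
  ]
}}

```text
t: 4.95
eef_pos: [0.5208, -0.3024, 0.1776]
ee_rot: [3.141, -0.0, -3.117]
force: [-0.2, 0.3, -3.1]
width: 0.0499
gripper_force: 25.0
```

```bash
python3 -c "
from h import *
delta([.541,.1393,.177])"
```

```text
t 4.95 pos [ 0.5208 -0.3024  0.1776] rot [ 1.7999e+02 -2.0000e-02 -1.7858e+02] yaxis [-0.025  1.     0.   ] F [-0.23  0.25 -3.13] w 0.0499 q6 -1.34
d cm [-3.11 44.1   0.07]
```

Call:
{"api": "servo_tool", "payload": {
  "targets": [
    {"angular":[0,0,0],"xyz":[-0.1,1.5,0],"claw":4.0},
    {"angular":[0,0,0],"xyz":[-0.2,3,0],"claw":4.0},
    {"angular":[0,0,0],"xyz":[-0.3,4,0],"claw":4.0},
    {"angular":[0,0,0],"xyz":[-0.3,4,0],"claw":4.0},
    {"angular":[0,0,0],"xyz":[-0.3,4,0],"claw":4.0},
    {"angular":[0,0,0],"xyz":[-0.3,4,0],"claw":4.0},
    {"angular":[0,0,0],"xyz":[-0.3,4,0],"claw":4.0},
    {"angular":[0,0,0],"xyz":[-0.3,4,0],"claw":4.0},
    {"angular":[0,0,0],"xyz":[-0.3,4,0],"claw":4.0},
    {"angular":[0,0,0],"xyz":[-0.3,4,0],"claw":4.0},
    {"angular":[0,0,0],"xyz":[-0.2,4,0],"claw":4.0},
    {"angular":[0,0,0],"xyz":[-0.1,2.5,0],"claw":4.0},
    {"angular":[0,0,0],"xyz":[-0.1,1.1,0],"claw":4.0},
    {"angular":[0,0,0],"xyz":[0,0,0],"claw":4.0},
    {"angular":[0,0,0],"xyz":[0,0,0],"claw":4.0},
    {"angular":[0,0,0],"xyz":[0,0,0],"claw":4.0}
  ]
}}

```text
t: 6.55
eef_pos: [0.5396, 0.1383, 0.1775]
ee_rot: [-3.141, -0.0, -3.115]
force: [0.2, -0.3, -2.0]
width: 0.0496
gripper_force: 25.0
```

```bash
python3 -c "
from h import *
delta([.541,.1393,.06])
d=grab('wrist','w2');grab('top','t2');grab('scene','s2')
w=cv2.imread('pics/w2.png');t=cv2.imread('pics/t2.png');s=cv2.imread('pics/s2.png')
c=lambda i,u,v:cv2.resize(i[v:v+112,u:u+150],(400,299),interpolation=cv2.INTER_CUBIC)
cv2.imwrite('pics/c2.png',np.vstack([np.hstack([c(t,190,150),c(s,310,170)]),np.hstack([cv2.resize(w,(400,300)),np.zeros((300,400,3),np.uint8)])]))"
```

```text
t 6.55 pos [0.5396 0.1383 0.1775] rot [-1.7999e+02 -2.0000e-02 -1.7849e+02] yaxis [-0.026  1.    -0.   ] F [ 0.21 -0.27 -2.04] w 0.0496 q6 -2.15
d cm [-0.14  0.1  11.75]
```

View pics/c2.png

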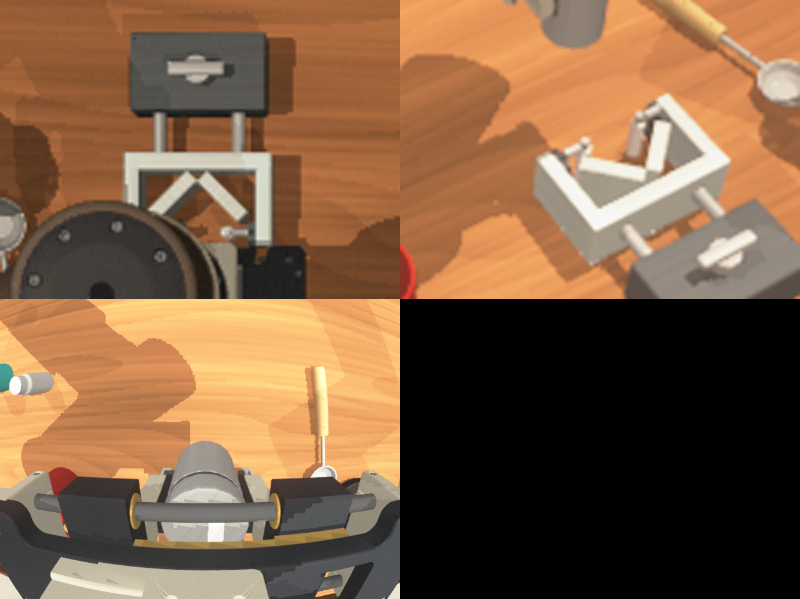

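Call:
{"api": "servo_tool", "payload": {
  "targets": [
    {"angular":[0,0,0],"xyz":[-0.1,0.1,1.5],"claw":4.0},
    {"angular":[0,0,0],"xyz":[0,0,3],"claw":4.0},
    {"angular":[0,0,0],"xyz":[0,0,3],"claw":4.0},
    {"angular":[0,0,0],"xyz":[0,0,2.5],"claw":4.0},
    {"angular":[0,0,0],"xyz":[0,0,1],"claw":4.0},
    {"angular":[0,0,0],"xyz":[0,0,0.5],"claw":4.0},
    {"angular":[0,0,0],"xyz":[0,0,0.2],"claw":4.0},
    {"angular":[0,0,0],"xyz":[0,0,0.1],"claw":4.0},
    {"angular":[0,0,0],"xyz":[0,0,0],"claw":4.0},
    {"angular":[0,0,0],"xyz":[0,0,0],"claw":4.0}
  ]
}}

```text
t: 7.7
eef_pos: [0.5413, 0.1405, 0.0604]
ee_rot: [3.141, 0.001, -3.114]
force: [0.2, 0.5, -3.0]
width: 0.0493
gripper_force: 25.0
```

Call:
{"api": "servo_tool", "payload": {
  "targets": [
    {"angular":[0,0,0],"xyz":[0,0,0.1],"claw":4.0},
    {"angular":[0,0,0],"xyz":[0,0,0.1],"claw":4.0},
    {"angular":[0,0,0],"xyz":[0,0,0],"claw":4.0},
    {"angular":[0,0,0],"xyz":[0,0,0],"claw":4.0}
  ]
}}

```text
t: 8.1
eef_pos: [0.541, 0.1404, 0.0577]
ee_rot: [3.141, 0.0, -3.114]
force: [-0.1, 0.1, -1.5]
width: 0.0497
gripper_force: 25.0
```

Call:
{"api": "servo_tool", "payload": {
  "targets": [
    {"angular":[0,0,0],"xyz":[0,0,0.05],"claw":4.0},
    {"angular":[0,0,0],"xyz":[0,0,0],"claw":4.0},
    {"angular":[0,0,0],"xyz":[0,0,0],"claw":4.0}
  ]
}}

```text
t: 8.4
eef_pos: [0.5412, 0.1404, 0.0577]
ee_rot: [3.141, 0.001, -3.114]
force: [-1.5, -1.0, 5.3]
width: 0.0497
gripper_force: 25.0
```

```bash
python3 -c "
from h import *
delta([.541,.1404,.057])"
```

```text
t 8.4 pos [0.5412 0.1404 0.0577] rot [ 1.7999e+02  5.0000e-02 -1.7840e+02] yaxis [-0.028  1.     0.   ] F [-1.48 -1.01  5.25] w 0.0497 q6 -2.15
d cm [0.02 0.   0.07]
```

Call:
{"api": "servo_tool", "payload": {
  "targets": [
    {"angular":[0,0,0],"xyz":[0,0,0],"claw":5.1},
    {"angular":[0,0,0],"xyz":[0,0,0],"claw":5.5},
    {"angular":[0,0,0],"xyz":[0,0,0],"claw":6.5},
    {"angular":[0,0,0],"xyz":[0,0,0],"claw":8.0},
    {"angular":[0,0,0],"xyz":[0,0,0],"claw":8.76},
    {"angular":[0,0,0],"xyz":[0,0,0],"claw":8.76},
    {"angular":[0,0,0],"xyz":[0,0,0],"claw":8.76},
    {"angular":[0,0,0],"xyz":[0,0,0],"claw":8.76}
  ]
}}

```text
t: 9.2
eef_pos: [0.5409, 0.1403, 0.0571]
ee_rot: [3.142, 0.0, -3.114]
force: [0.4, 0.4, -0.5]
width: 0.0877
gripper_force: 0.0
```

Call:
{"api": "servo_tool", "payload": {
  "targets": [
    {"angular":[0,0,0],"xyz":[1,0,0],"claw":8.76},
    {"angular":[0,0,0],"xyz":[1,0,0],"claw":8.76},
    {"angular":[0,0,0],"xyz":[1,0,0],"claw":8.76},
    {"angular":[0,0,0],"xyz":[1,0,0],"claw":8.76},
    {"angular":[0,0,0],"xyz":[1,0,0],"claw":8.76},
    {"angular":[0,0,0],"xyz":[1,0,0],"claw":8.76},
    {"angular":[0,0,0],"xyz":[0,0,0],"claw":5},
    {"angular":[0,0,0],"xyz":[0,0,0],"claw":2},
    {"angular":[0,0,0],"xyz":[0,0,0],"claw":0},
    {"angular":[0,0,0],"xyz":[0,0,0],"claw":0},
    {"angular":[0,0,0],"xyz":[0,0,0],"claw":0},
    {"angular":[0,0,0],"xyz":[0,0,0],"claw":0},
    {"angular":[0,0,0],"xyz":[0,0,0],"claw":0}
  ],
  "force": 10
}}

```text
t: 10.5
eef_pos: [0.4809, 0.1385, 0.057]
ee_rot: [-3.141, -0.0, -3.114]
force: [0.2, -0.2, 0.4]
width: 0.0373
gripper_force: 0.0
```

```bash
python3 -c "
from h import *
delta([.541,.1404,.057])
grab('top','t3');d=grab('wrist','w3');grab('scene','s3')
w=cv2.imread('pics/w3.png');t=cv2.imread('pics/t3.png');s=cv2.imread('pics/s3.png')
c=lambda i,u,v:cv2.resize(i[v:v+112,u:u+150],(400,299),interpolation=cv2.INTER_CUBIC)
cv2.imwrite('pics/c3.png',np.vstack([np.hstack([c(t,190,180),c(s,310,140)]),np.hstack([cv2.resize(w,(400,300)),cv2.resize(s[130:280,290:490],(400,300))])]))"
```

```text
t 10.5 pos [0.4809 0.1385 0.057 ] rot [-1.7999e+02 -1.0000e-02 -1.7843e+02] yaxis [-0.027  1.    -0.   ] F [ 0.15 -0.19  0.37] w 0.0373 q6 -2.22
d cm [-6.01  0.02 -0.  ]
```

View pics/c3.png

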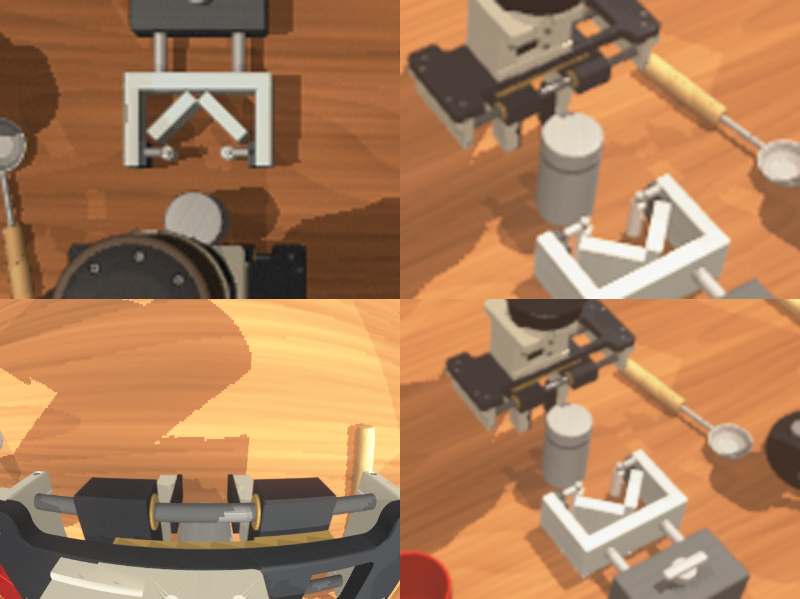

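```bash
python3 -c "
from h import *
T=dict(np.load('pics/t3.npz'))
c=lambda x,y,z:print(atz(T,190+x/2.667-.3,180+y/2.667-.3,z)[:2].round(4))
c(196,217,.09);c(167,153,.05);c(228,153,.05);c(125,166,.06);c(272,166,.06);c(125,73,.06);c(272,73,.06)
"
```

```text
[0.542  0.1379]
[0.5976 0.1688]
[0.599  0.1153]
[0.5848 0.2038]
[0.5883 0.076 ]
[0.6659 0.2063]
[0.6693 0.0783]
```

Call:
{"api": "servo_tool", "payload": {
  "targets": [
    {"angular":[0,0,0],"xyz":[0,0,0],"claw":0},
    {"angular":[0,0,0],"xyz":[0,0,0],"claw":0},
    {"angular":[0,0,0],"xyz":[0,0,0],"claw":0},
    {"angular":[0,0,0],"xyz":[0,0,0],"claw":0},
    {"angular":[0,0,0],"xyz":[0,0,0],"claw":0},
    {"angular":[0,0,0],"xyz":[0,0,0],"claw":0}
  ]
}}

```text
t: 11.25
eef_pos: [0.4809, 0.1386, 0.0571]
ee_rot: [3.142, 0.0, -3.114]
force: [0.7, 0.0, 0.5]
width: 0.0005
gripper_force: 0.0
```

Call:
{"api": "servo_tool", "payload": {
  "targets": [
    {"angular":[0,0,0],"xyz":[-1,0,0],"claw":0},
    {"angular":[0,0,0],"xyz":[-0.8,0,0],"claw":0},
    {"angular":[0,0,0],"xyz":[-0.2,0,0],"claw":0},
    {"angular":[0,0,0],"xyz":[-0.2,0,0],"claw":0},
    {"angular":[0,0,0],"xyz":[-0.2,0,0],"claw":0},
    {"angular":[0,0,0],"xyz":[-0.2,0,0],"claw":0},
    {"angular":[0,0,0],"xyz":[-0.2,0,0],"claw":0},
    {"angular":[0,0,0],"xyz":[-0.3,0,0],"claw":0},
    {"angular":[0,0,0],"xyz":[-0.3,0,0],"claw":0},
    {"angular":[0,0,0],"xyz":[-0.3,0,0],"claw":0},
    {"angular":[0,0,0],"xyz":[-0.3,0,0],"claw":0},
    {"angular":[0,0,0],"xyz":[-0.3,0,0],"claw":0},
    {"angular":[0,0,0],"xyz":[-0.3,0,0],"claw":0},
    {"angular":[0,0,0],"xyz":[-0.3,0,0],"claw":0},
    {"angular":[0,0,0],"xyz":[-0.3,0,0],"claw":0}
  ]
}}

```text
t: 12.75
eef_pos: [0.5331, 0.14, 0.0571]
ee_rot: [3.142, 0.0, -3.114]
force: [-0.8, 0.3, 1.1]
width: 0.0003
gripper_force: 0.3
```

```bash
python3 -c "
from h import *
delta([.541,.1404,.057])
grab('top','t4');grab('scene','s4')
t=cv2.imread('pics/t4.png');s=cv2.imread('pics/s4.png')
c=lambda i,u,v:cv2.resize(i[v:v+112,u:u+100],(400,448),interpolation=cv2.INTER_CUBIC)
cv2.imwrite('pics/c4.png',np.hstack([c(t,215,180),c(s,330,150)]))"
```

```text
t 12.75 pos [0.5331 0.14   0.0571] rot [ 180.      0.   -178.42] yaxis [-0.028  1.     0.   ] F [-0.8   0.31  1.12] w 0.0003 q6 -2.16
d cm [-0.79  0.01  0.01]
```

View pics/c4.png

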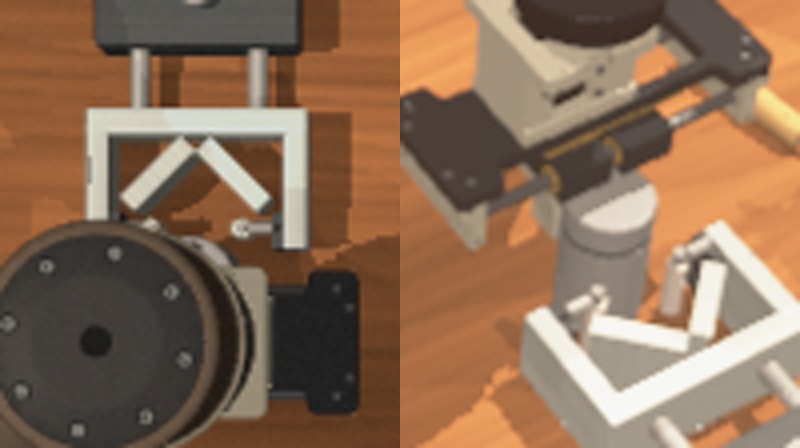

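Call:
{"api": "servo_tool", "payload": {
  "targets": [
    {"angular":[0,0,0],"xyz":[-0.2,0,0],"claw":0},
    {"angular":[0,0,0],"xyz":[-0.2,0,0],"claw":0},
    {"angular":[0,0,0],"xyz":[-0.2,0,0],"claw":0},
    {"angular":[0,0,0],"xyz":[-0.2,0,0],"claw":0},
    {"angular":[0,0,0],"xyz":[-0.2,0,0],"claw":0},
    {"angular":[0,0,0],"xyz":[-0.2,0,0],"claw":0},
    {"angular":[0,0,0],"xyz":[-0.1,0,0],"claw":0},
    {"angular":[0,0,0],"xyz":[-0.1,0,0],"claw":0}
  ]
}}

```text
t: 13.65
eef_pos: [0.5469, 0.1404, 0.0571]
ee_rot: [3.142, -0.0, -3.114]
force: [-0.5, -0.6, -0.0]
width: 0.0003
gripper_force: 0.3
```

Call:
{"api": "servo_tool", "payload": {
  "targets": [
    {"angular":[0,0,0],"xyz":[-0.1,0,0],"claw":0},
    {"angular":[0,0,0],"xyz":[-0.1,0,0],"claw":0},
    {"angular":[0,0,0],"xyz":[0,0,0],"claw":0}
  ]
}}

```text
t: 13.95
eef_pos: [0.5483, 0.1403, 0.0569]
ee_rot: [-3.141, -0.001, -3.114]
force: [-3.2, 0.1, 1.7]
width: 0.0004
gripper_force: 1.7
```

Call:
{"api": "servo_tool", "payload": {
  "targets": [
    {"angular":[0,0,0],"xyz":[-0.1,0,0],"claw":0},
    {"angular":[0,0,0],"xyz":[-0.1,0,0],"claw":0},
    {"angular":[0,0,0],"xyz":[0,0,0],"claw":0}
  ]
}}

```text
t: 14.25
eef_pos: [0.5497, 0.14, 0.0567]
ee_rot: [-3.141, -0.002, -3.114]
force: [-5.5, 0.9, 1.7]
width: 0.0006
gripper_force: 2.8
```

Call:
{"api": "servo_tool", "payload": {
  "targets": [
    {"angular":[0,0,0],"xyz":[-0.1,0,0],"claw":0},
    {"angular":[0,0,0],"xyz":[-0.1,0,0],"claw":0},
    {"angular":[0,0,0],"xyz":[0,0,0],"claw":0}
  ]
}}

```text
t: 14.55
eef_pos: [0.5516, 0.1401, 0.0567]
ee_rot: [-3.141, -0.002, -3.114]
force: [-5.7, 0.4, 0.2]
width: 0.0006
gripper_force: 2.8
```

Call:
{"api": "servo_tool", "payload": {
  "targets": [
    {"angular":[0,0,0],"xyz":[-0.1,0,0],"claw":0},
    {"angular":[0,0,0],"xyz":[-0.1,0,0],"claw":0},
    {"angular":[0,0,0],"xyz":[-0.1,0,0],"claw":0},
    {"angular":[0,0,0],"xyz":[0,0,0],"claw":0}
  ]
}}

```text
t: 14.95
eef_pos: [0.5548, 0.1402, 0.0567]
ee_rot: [-3.141, -0.002, -3.114]
force: [-5.6, 0.6, 0.8]
width: 0.0008
gripper_force: 2.5
```

Call:
{"api": "servo_tool", "payload": {
  "targets": [
    {"angular":[0,0,0],"xyz":[-0.1,0,0],"claw":0},
    {"angular":[0,0,0],"xyz":[-0.1,0,0],"claw":0},
    {"angular":[0,0,0],"xyz":[-0.1,0,0],"claw":0},
    {"angular":[0,0,0],"xyz":[0,0,0],"claw":0}
  ]
}}

```text
t: 15.35
eef_pos: [0.5584, 0.1405, 0.0568]
ee_rot: [-3.141, -0.001, -3.114]
force: [-4.0, -0.2, 0.9]
width: 0.0005
gripper_force: 2.1
```

Call:
{"api": "servo_tool", "payload": {
  "targets": [
    {"angular":[0,0,0],"xyz":[-0.1,0,0],"claw":0},
    {"angular":[0,0,0],"xyz":[-0.1,0,0],"claw":0},
    {"angular":[0,0,0],"xyz":[-0.1,0,0],"claw":0},
    {"angular":[0,0,0],"xyz":[0,0,0],"claw":0}
  ]
}}

```text
t: 15.75
eef_pos: [0.5624, 0.141, 0.0572]
ee_rot: [3.141, 0.001, -3.114]
force: [-1.6, 0.3, -0.7]
width: 0.0004
gripper_force: 0.9
```

Call:
{"api": "servo_tool", "payload": {
  "targets": [
    {"angular":[0,0,0],"xyz":[-0.1,0,0],"claw":0},
    {"angular":[0,0,0],"xyz":[-0.1,0,0],"claw":0},
    {"angular":[0,0,0],"xyz":[-0.1,0,0],"claw":0},
    {"angular":[0,0,0],"xyz":[0,0,0],"claw":0}
  ]
}}

```text
t: 16.15
eef_pos: [0.5656, 0.1411, 0.0573]
ee_rot: [3.141, 0.001, -3.114]
force: [-0.5, 0.0, 0.4]
width: 0.0005
gripper_force: 0.1
```

Call:
{"api": "servo_tool", "payload": {
  "targets": [
    {"angular":[0,0,0],"xyz":[-0.1,0,0],"claw":0},
    {"angular":[0,0,0],"xyz":[-0.1,0,0],"claw":0},
    {"angular":[0,0,0],"xyz":[-0.1,0,0],"claw":0},
    {"angular":[0,0,0],"xyz":[0,0,0],"claw":0}
  ]
}}

```text
t: 16.55
eef_pos: [0.5682, 0.1411, 0.0572]
ee_rot: [3.141, 0.001, -3.114]
force: [-0.6, 0.1, 0.1]
width: 0.0006
gripper_force: 0.0
```

Call:
{"api": "servo_tool", "payload": {
  "targets": [
    {"angular":[0,0,0],"xyz":[-0.05,0,0],"claw":0},
    {"angular":[0,0,0],"xyz":[-0.05,0,0],"claw":0},
    {"angular":[0,0,0],"xyz":[0,0,0],"claw":0}
  ]
}}

```text
t: 16.85
eef_pos: [0.569, 0.1411, 0.0571]
ee_rot: [3.142, 0.0, -3.114]
force: [0.3, 0.4, 0.8]
width: 0.0007
gripper_force: 0.0
```

Call:
{"api": "servo_tool", "payload": {
  "targets": [
    {"angular":[0,0,0],"xyz":[-0.05,0,0],"claw":0},
    {"angular":[0,0,0],"xyz":[0,0,0],"claw":0}
  ]
}}

```text
t: 17.05
eef_pos: [0.5694, 0.1411, 0.0571]
ee_rot: [3.142, 0.0, -3.114]
force: [0.0, 0.6, 1.0]
width: 0.0004
gripper_force: 0.0
```

Call:
{"api": "servo_tool", "payload": {
  "targets": [
    {"angular":[0,0,0],"xyz":[-0.05,0,0],"claw":0},
    {"angular":[0,0,0],"xyz":[0,0,0],"claw":0}
  ]
}}

```text
t: 17.25
eef_pos: [0.5699, 0.1411, 0.0571]
ee_rot: [3.142, 0.0, -3.114]
force: [0.7, -0.7, -0.2]
width: 0.0002
gripper_force: 0.0
```

Call:
{"api": "servo_tool", "payload": {
  "targets": [
    {"angular":[0,0,0],"xyz":[-0.05,0,0],"claw":0},
    {"angular":[0,0,0],"xyz":[-0.05,0,0],"claw":0},
    {"angular":[0,0,0],"xyz":[0,0,0],"claw":0}
  ]
}}

```text
t: 17.55
eef_pos: [0.5709, 0.1411, 0.0571]
ee_rot: [-3.142, 0.0, -3.114]
force: [0.7, 0.3, -0.2]
width: 0.0003
gripper_force: 0.0
```

Call:
{"api": "servo_tool", "payload": {
  "targets": [
    {"angular":[0,0,0],"xyz":[-0.05,0,0],"claw":0},
    {"angular":[0,0,0],"xyz":[0,0,0],"claw":0}
  ]
}}

```text
t: 17.75
eef_pos: [0.5714, 0.1411, 0.057]
ee_rot: [-3.142, -0.0, -3.114]
force: [0.5, 0.2, -0.8]
width: 0.0005
gripper_force: 0.0
```

Call:
{"api": "servo_tool", "payload": {
  "targets": [
    {"angular":[0,0,0],"xyz":[-0.05,0,0],"claw":0},
    {"angular":[0,0,0],"xyz":[0,0,0],"claw":0}
  ]
}}

```text
t: 17.95
eef_pos: [0.5719, 0.1411, 0.0571]
ee_rot: [3.142, 0.0, -3.114]
force: [0.7, -1.1, 0.3]
width: 0.0007
gripper_force: 0.0
```

Call:
{"api": "servo_tool", "payload": {
  "targets": [
    {"angular":[0,0,0],"xyz":[-0.05,0,0],"claw":0},
    {"angular":[0,0,0],"xyz":[0,0,0],"claw":0}
  ]
}}

```text
t: 18.15
eef_pos: [0.5724, 0.1412, 0.0571]
ee_rot: [-3.142, 0.0, -3.114]
force: [-0.4, -0.7, 0.3]
width: 0.0006
gripper_force: 0.0
```

Call:
{"api": "servo_tool", "payload": {
  "targets": [
    {"angular":[0,0,0],"xyz":[-0.05,0,0],"claw":0},
    {"angular":[0,0,0],"xyz":[0,0,0],"claw":0}
  ]
}}

```text
t: 18.35
eef_pos: [0.5729, 0.1411, 0.0571]
ee_rot: [3.142, 0.0, -3.114]
force: [0.1, -0.4, -0.2]
width: 0.0003
gripper_force: 0.0
```

Call:
{"api": "servo_tool", "payload": {
  "targets": [
    {"angular":[0,0,0],"xyz":[-0.05,0,0],"claw":0},
    {"angular":[0,0,0],"xyz":[0,0,0],"claw":0}
  ]
}}

```text
t: 18.55
eef_pos: [0.5734, 0.1412, 0.0571]
ee_rot: [3.142, 0.0, -3.114]
force: [-0.2, 0.3, 0.2]
width: 0.0004
gripper_force: 0.0
```

Call:
{"api": "servo_tool", "payload": {
  "targets": [
    {"angular":[0,0,0],"xyz":[-0.05,0,0],"claw":0},
    {"angular":[0,0,0],"xyz":[0,0,0],"claw":0}
  ]
}}

```text
t: 18.75
eef_pos: [0.5737, 0.1411, 0.057]
ee_rot: [-3.142, -0.0, -3.114]
force: [-1.2, 0.2, 0.2]
width: 0.0007
gripper_force: 0.4
```

Call:
{"api": "servo_tool", "payload": {
  "targets": [
    {"angular":[0,0,0],"xyz":[-0.05,0,0],"claw":0},
    {"angular":[0,0,0],"xyz":[0,0,0],"claw":0}
  ]
}}

```text
t: 18.95
eef_pos: [0.5737, 0.141, 0.0568]
ee_rot: [-3.141, -0.001, -3.114]
force: [-3.5, 0.6, 1.7]
width: 0.0005
gripper_force: 1.7
```

Call:
{"api": "servo_tool", "payload": {
  "targets": [
    {"angular":[0,0,0],"xyz":[-0.05,0,0],"claw":0},
    {"angular":[0,0,0],"xyz":[0,0,0],"claw":0},
    {"angular":[0,0,0],"xyz":[0,0,0],"claw":0}
  ]
}}

```text
t: 19.25
eef_pos: [0.5739, 0.1409, 0.0567]
ee_rot: [-3.141, -0.002, -3.114]
force: [-5.4, 1.5, 1.4]
width: 0.0006
gripper_force: 2.7
```

Call:
{"api": "servo_tool", "payload": {
  "targets": [
    {"angular":[0,0,0],"xyz":[-0.04,0,0],"claw":0},
    {"angular":[0,0,0],"xyz":[0,0,0],"claw":0},
    {"angular":[0,0,0],"xyz":[0,0,0],"claw":0}
  ]
}}

```text
t: 19.55
eef_pos: [0.5739, 0.1409, 0.0566]
ee_rot: [-3.141, -0.002, -3.114]
force: [-6.6, 1.5, 1.7]
width: 0.0005
gripper_force: 3.3
```

Call:
{"api": "servo_tool", "payload": {
  "targets": [
    {"angular":[0,0,0],"xyz":[-0.04,0,0],"claw":0},
    {"angular":[0,0,0],"xyz":[0,0,0],"claw":0},
    {"angular":[0,0,0],"xyz":[0,0,0],"claw":0}
  ]
}}

```text
t: 19.85
eef_pos: [0.5739, 0.1408, 0.0565]
ee_rot: [-3.141, -0.003, -3.114]
force: [-6.6, 1.9, 1.5]
width: 0.0008
gripper_force: 3.9
```

Call:
{"api": "servo_tool", "payload": {
  "targets": [
    {"angular":[0,0,0],"xyz":[-0.02,0,0],"claw":0},
    {"angular":[0,0,0],"xyz":[0,0,0],"claw":0},
    {"angular":[0,0,0],"xyz":[0,0,0],"claw":0}
  ]
}}

```text
t: 20.15
eef_pos: [0.5739, 0.1408, 0.0564]
ee_rot: [-3.141, -0.004, -3.114]
force: [-7.4, 2.7, 1.3]
width: 0.0006
gripper_force: 4.3
```

```bash
python3 -c "
from h import *
for i in range(8):
    viewer.grab_frame('top'); s=monitor.get_state(); print(s['force'].round(2),s['moment'].round(2),round(s['gripper_force'],2),s['eef_pos'].round(4))"
```

```text
[-7.76  1.51  2.31] [0.61 2.79 0.03] 4.27 [0.5739 0.1408 0.0564]
[-8.42  2.33  2.17] [0.58 2.85 0.06] 4.27 [0.5739 0.1408 0.0564]
[-8.21  1.37  2.91] [0.64 2.86 0.05] 4.27 [0.5739 0.1408 0.0565]
[-7.74  2.37  1.75] [0.64 2.78 0.04] 4.27 [0.5739 0.1408 0.0565]
[-8.19  1.75  2.56] [0.65 2.83 0.04] 4.27 [0.5739 0.1408 0.0564]
[-8.23  1.66  3.13] [0.63 2.75 0.04] 4.27 [0.5739 0.1408 0.0565]
[-7.96  2.41  2.44] [0.64 2.79 0.04] 4.27 [0.5739 0.1408 0.0565]
[-8.95  2.12  3.26] [0.68 2.86 0.01] 4.27 [0.574  0.1408 0.0565]
```

Call:
{"api": "servo_tool", "payload": {
  "targets": [
    {"angular":[0,0,0],"xyz":[0,0.03,0],"claw":0},
    {"angular":[0,0,0],"xyz":[0,0,0],"claw":0},
    {"angular":[0,0,0],"xyz":[-0.03,0,0],"claw":0},
    {"angular":[0,0,0],"xyz":[0,0,0],"claw":0},
    {"angular":[0,0,0],"xyz":[0,0,0],"claw":0}
  ]
}}

```text
t: 21.05
eef_pos: [0.5739, 0.1408, 0.0564]
ee_rot: [-3.14, -0.004, -3.115]
force: [-9.2, 0.0, 2.0]
width: 0.0006
gripper_force: 4.5
```

```bash
python3 -c "
from h import *
F=[]
for i in range(8):
    viewer.grab_frame('top'); s=monitor.get_state(); F.append(s['force'])
print(np.mean(F,0).round(2),s['gripper_force'],s['eef_pos'].round(4))"
```

```text
[-9.02  0.82  2.44] 4.4792240296374075 [0.5739 0.1408 0.0564]
```

Call:
{"api": "servo_tool", "payload": {
  "targets": [
    {"angular":[0,0,0],"xyz":[0,0.02,0],"claw":0},
    {"angular":[0,0,0],"xyz":[-0.03,0,0],"claw":0},
    {"angular":[0,0,0],"xyz":[0,0,0],"claw":0},
    {"angular":[0,0,0],"xyz":[0,0,0],"claw":0},
    {"angular":[0,0,0],"xyz":[0,0,0],"claw":0}
  ]
}}

```text
t: 21.95
eef_pos: [0.574, 0.1409, 0.0563]
ee_rot: [-3.14, -0.004, -3.115]
force: [-10.8, 0.7, 3.6]
width: 0.0005
gripper_force: 4.8
```

```bash
python3 -c "
from h import *
F=[]
for i in range(12):
    viewer.grab_frame('top'); s=monitor.get_state(); F.append(s['force'])
print(np.mean(F,0).round(2),np.min(F,0).round(1),s['gripper_force'],s['eef_pos'].round(4))"
```

```text
[-9.31  0.88  2.83] [-10.1   0.2   2. ] 4.7873934369999915 [0.574  0.1409 0.0563]
```

Call:
{"api": "servo_tool", "payload": {
  "targets": [
    {"angular":[0,0,0],"xyz":[-0.03,0.01,0],"claw":0},
    {"angular":[0,0,0],"xyz":[0,0,0],"claw":0},
    {"angular":[0,0,0],"xyz":[0,0,0],"claw":0},
    {"angular":[0,0,0],"xyz":[0,0,0],"claw":0},
    {"angular":[0,0,0],"xyz":[0,0,0],"claw":0},
    {"angular":[0,0,0],"xyz":[0,0,0],"claw":0},
    {"angular":[0,0,0],"xyz":[0,0,0],"claw":0},
    {"angular":[0,0,0],"xyz":[0,0,0],"claw":0}
  ]
}}

```text
t: 23.35
eef_pos: [0.574, 0.1409, 0.0562]
ee_rot: [-3.14, -0.005, -3.115]
force: [-10.7, 1.0, 2.3]
width: 0.0005
gripper_force: 5.2
```

```bash
python3 -c "
from h import *
F=[]
for i in range(10):
    viewer.grab_frame('top'); s=monitor.get_state(); F.append(s['force'])
print(np.mean(F,0).round(2),s['gripper_force'],s['eef_pos'].round(4))"
```

```text
[-10.35   0.74   3.01] 5.210474110208452 [0.574  0.1409 0.0562]
```

Call:
{"api": "servo_tool", "payload": {
  "targets": [
    {"angular":[0,0,0],"xyz":[0.1,0,0],"claw":0},
    {"angular":[0,0,0],"xyz":[0.1,0,0],"claw":0},
    {"angular":[0,0,0],"xyz":[0.2,0,0],"claw":0},
    {"angular":[0,0,0],"xyz":[0.5,0,0],"claw":0},
    {"angular":[0,0,0],"xyz":[1,0,0],"claw":0},
    {"angular":[0,0,0],"xyz":[2,0,0],"claw":0},
    {"angular":[0,0,0],"xyz":[2,0,0],"claw":0},
    {"angular":[0,0,0],"xyz":[2,0,0],"claw":0},
    {"angular":[0,0,0],"xyz":[2,0,-2],"claw":0},
    {"angular":[0,0,0],"xyz":[2,0,-3],"claw":0},
    {"angular":[0,0,0],"xyz":[0,0,-4],"claw":0},
    {"angular":[0,0,0],"xyz":[0,0,-4],"claw":0},
    {"angular":[0,0,0],"xyz":[0,0,0],"claw":0},
    {"angular":[0,0,0],"xyz":[0,0,0],"claw":0}
  ]
}}

```text
t: 25.25
eef_pos: [0.4578, 0.139, 0.1883]
ee_rot: [3.139, 0.003, -3.114]
force: [0.3, -0.3, -0.2]
width: 0.0005
gripper_force: 0.0
```

```bash
python3 -c "
from h import *
delta([.541,.1404,.057])
grab('top','t5');grab('scene','s5')
t=cv2.imread('pics/t5.png');s=cv2.imread('pics/s5.png')
c=lambda i,u,v:cv2.resize(i[v:v+75,u:u+100],(400,300),interpolation=cv2.INTER_CUBIC)
cv2.imwrite('pics/c5.png',np.vstack([np.hstack([c(t,215,175),c(s,345,190)]),np.hstack([cv2.resize(t,(400,300)),cv2.resize(s,(400,300))])]))"
```

```text
t 25.25 pos [0.4578 0.139  0.1883] rot [ 1.7986e+02  1.6000e-01 -1.7841e+02] yaxis [-0.028  1.     0.002] F [ 0.28 -0.33 -0.23] w 0.0005 q6 -2.25
d cm [-8.29 -0.12 13.15]
```

View pics/c5.png

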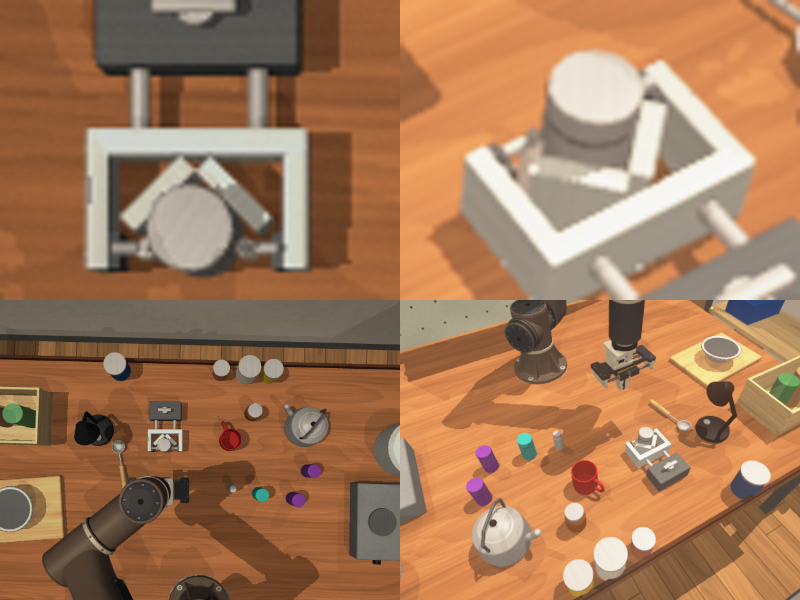

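The canister stands upright in the V with its lid at crop (192,228), and the pins hold it at (145,245) and (247,245). The dock edges are unchanged and the bystanders haven't moved.

```bash
python3 -c "
from h import *
print(order.job_done())"
```

```text
the job is handed in; nothing more can be done
None
```

The canister is standing upright in the V-block, fully home and held by both pins. I pressed it there with about 10 N (highest reading 10.8 N), then let go and handed the job in; nothing else on the bench was moved.

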